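# Shut the marked air valve under the sliding cover

### The arm

A 6-joint arm with a two-finger parallel gripper is mounted at the origin on the work surface. World frame = base frame: x ahead of the robot, y to its left, z up, the work surface at z = 0. Lengths are in m, angles in rad, forces in N, time in s.
With the tool pointing down it reaches from about 0.3 to 0.775 m from the base axis. Payload 14.6 kg.
Tool frame: the origin (TCP) lies on the centre line of the jaws, within the pads' length; the fingertips stand 19 mm ahead of it and the grasp point (between the pads) is the TCP; y points along the fingers, x is the direction in which the jaws open and shut, and the axes are right-handed (so a half turn about y gives the same grasp; the last joint's range is limited). The gripper opens to 94 mm and grips with 3 to 60 N. Pads are 16 mm wide; open, the fingers measure 119 mm over their backs; the gripper's body (75 mm by 177 mm) begins 78 mm behind the grasp point.
Start: joints at [-1.327, 0.3, 1.521, -0, 1.321, -0.067], TCP at [0.168, -0.524, 0.224] pointing down, gripper open.
Joint ranges: [-3.03, 3.03], [-0.79, 2.21], [0.23, 2.52], [-1.04, 4.18], [0, 3.07], [-2.55, 2.55]. Speed limits (rad/s): [2.22, 2.22, 2.57, 3.14, 3.14, 3.14].

### API

Orientations are given as [roll, pitch, yaw] about the fixed x, y, z axes, in that order (R = Rz(yaw) Ry(pitch) Rx(roll)).
In Python, from station import ctrl, optics gives the robot as it stands.
- The arm moves only by the tool jog_arm, never from a script. Its argument "targets" is a list of rows, each a list of 3 entries, a list of its own where there are three numbers: the finger opening in cm, from 0 to 9.4, then the shift along the tool's x, y, z in cm, then the turn about the tool's y in rad. A call has 1 to 10 rows; each row is the pose to reach, as a shift and turn from the pose commanded when the call began, along the tool's axes at that moment; what a row does not reach only later rows make up. A row lasts 1/10 s, in which the tool goes at most 50 mm and 8.59 degrees, less where a joint would pass 70% of its speed; a pose out of reach is approached as far as the arm can. A call with a gripper value outside its range is refused whole. The fingers move at their own pace and stop on an object; "grip_force" is the grip in N (left out, the last holds). Time passes only in rows, so rows that repeat a pose let the fingers close. It gives the time, the measured TCP pose, the force and the opening at its end, in the units of the state.
- ctrl.get_obs(): the state, without advancing time (a new reading comes with each control period).
- optics.camera(name): name is "side" or "top"; returns a dict with "img" (400x640x3 uint8, red, green, blue), "range_z" (400x640 float32, m along the optical axis (not along the pixel's ray), 0 where there is no reading), "camera_matrix" (3x3 intrinsics, pixels), "world_to_cam" (4x4, takes a point from world to camera coordinates). Camera axes: x right, y up, looking along -z (the intrinsics and any distortion apply to the point x, -y, -z); pixel columns grow to the right and rows downward; lengths in m; the calibration is good to about 2 mm. A picture is of the moment at which its call begins.
- ctrl.hand_in(): hands the job in, once; it reports no verdict.
The state is a dict: "time_s": time; "qpos": joint angles; "joint_vel": joint speeds; "tau": joint torques, N m; "ee_pos": TCP position; "eef_rot": TCP orientation; "force": force on the tool from outside, world axes, zero at the start; "moment": the same for the moment, N m; "grip_width": finger opening in m.
Only numpy, scipy, OpenCV 4.12 (cv2) and the standard library are available. Lean on these libraries where they do the work, as an engineer would, in place of code of your own. Each camera call takes 0.05 s, during which the arm holds its last target. There are 200 camera calls.

### The job

One air line on this bench has to be shut off: push the steel cover of the air box fully aside along its guides by its black rib, without lifting it, and only then push the red valve handle with the yellow band all the way round to its shut stop, crosswise to its pipe. Leave the blue valve open and do not disturb the things lying around the box. Nothing needs to be gripped; finish with the cover still aside and the robot clear of everything.

Things in the scene. Friction and masses are not known exactly. Their poses are not given: they have to be found in the camera images.
- air_box: Grey steel compressed-air box fixed to the bench, 190 mm wide (its x), 520 mm long (its y, from -130 to +390 mm), 93 mm high to the top of the guides. Origin at bench level under the centre of the open valve bay; z up, x away from the robot at yaw 0, y the way the cover slides open. Beyond y +130 mm it has a closed deck, 82 mm high, over which the open cover lies.
- valve_bay (a point): Centre of the valve bay's mouth, 80 mm above the bench, under the shut cover. Bay inside: 174 mm (box x) by 250 mm (box y); walls 5 mm thick, 80 mm high, with guides to 93 mm on both long sides. In it two pipes run along the box's x, at box y +60 and -40 mm, each with a valve; the red one may be on either. Pipe tops are 37 mm, valve bodies 44 mm above the bench.
- cover_slide (a joint): How far the cover is slid open, m: 0 = the bay fully covered, 0.255 = end stop, the bay fully uncovered (cover wholly over the deck). It moves along the box's +y, needs about 3 N at slow speed, and stays where it is left.
- cover_lift (a joint): How far the cover is raised off its guides, m; 0 = resting on them. It lies there by its own weight (about 0.7 kg) and must not be lifted.
- cover_rib (a point): Centre of the black rib to push against: 110 mm long along the box's x, 14 mm thick along the box's y, 26 mm tall, standing on the middle of the 180 x 254 mm steel cover plate. The plate's upper face is 91 mm, the rib's top 117 mm and this point 104 mm above the bench.
- red_handle (a joint): Angle of the red, yellow-banded valve handle, rad: 0 = open, the handle points along its pipe to the box's -x; grows anticlockwise seen from above; 1.57 = shut, against its stop, the handle points to the box's -y. It turns stiffly (about 0.12 N m, some 2.5 N at 50 mm from the pivot) and stays where it is left.
- red_hub (a point): Point on the upright pivot axis of the red handle, 60 mm above the bench, at half the handle's height. The handle is a bar 16 mm wide and 16 mm tall (52 to 68 mm above the bench) reaching 65 mm from this axis, with a boss of 12 mm radius at the pivot and a yellow band 45 mm from it.
- red_tip (a point): The free end of the red handle, 65 mm from its pivot, at half its height.
- blue_handle (a joint): Angle of the unmarked blue valve handle, rad, read like the red one's; it is open (near 0) and must stay so.
- blue_hub (a point): Point on the pivot axis of the blue handle, 60 mm above the bench; the handle has the red one's size, with no band.
- oil_bottle: Yellow plastic bottle with a red cap, 54 mm across, 130 mm tall, standing loose on the far (+x) side of the deck end of the box; origin at the centre of its underside. Leave alone.
- wrench: Loose steel wrench, about 160 mm long, lying on the far (+x) side of the valve bay; origin near its middle, on the bench. Leave alone.
- coupling: Loose brass coupling, 36 mm across, 40 mm tall, standing at the right (-y) end of the box; origin at the centre of its underside. Leave alone.

How it is judged:
On the way, in this order (a step that is already met when the one before it is completed fails the run):
1. the cover is pushed fully aside, within 15 mm of its end stop (value of joint cover_slide above 0.24 m), for 0.2 s.
2. then the red handle is pushed round to its shut stop, within about 7 degrees (value of joint red_handle above 1.45 rad), for 0.2 s.
At the end, for the whole second after the job is handed in: The cover rests on its guides within 15 mm of its fully open stop; the red handle is within about 7 degrees of its shut stop (above 1.45 rad); the blue handle is still open (below 0.2 rad); bottle and coupling stand upright, and they and the wrench are within 25 mm of where they were (value of joint cover_slide above 0.24 m and value of joint cover_lift below 0.004 m and value of joint red_handle above 1.45 rad and value of joint blue_handle below 0.2 rad and angle between each of oil_bottle, coupling's own z axis and vertical below 0.1 rad and distance of each of oil_bottle, wrench, coupling from where it was at the start of the episode below 0.025 m); the robot touches nothing.
It fails at once if the cover is lifted more than 12 mm off its guides (value of joint cover_lift above 0.012 m).
It fails at once if the blue valve is turned towards shut (above 0.3 rad) (value of joint blue_handle above 0.3 rad).
It fails at once if a thing lying around the box is moved or lifted by more than 30 mm (distance of any of oil_bottle, wrench, coupling from where it was at the start of the episode above 0.03 m).
It also fails if it takes over 51 s, if anything falls off the work surface, if the arm or the gripper's body presses on something with over 40 N, if the wrist force passes 120 N, or if a joint passes its speed limit or range.

## Working session

There is one attempt and no reset: what is moved stays moved. The work goes in short steps, Python scripts to look and compute and a tool call to move; the robot and the scene stay as the last step left them, time stands still between calls to the robot, and variables do not carry over. Pictures are saved under pics/ and viewed, about 8 in all and at most 12, crops included, and the job is handed in when it is done.

Besides the shell and the picture viewer there is one more tool, called after ">>>" as name(argument=value, ...), one argument or row to a line, values as JSON. jog_arm: Moves the arm, as the interface text tells. Its arguments: {"type":"object","properties":{"targets":{"type":"array","items":{"type":"array"}},"grip_force":{"type":"number"}},"required":["targets"]}

```bash
ls; mkdir -p pics; python3 - <<'E'
from station import ctrl, optics
import cv2,numpy as np
o=ctrl.get_obs()
for k,v in o.items(): print(k,v)
for n in("top","side"):
    c=optics.camera(n); cv2.imwrite(f"pics/{n}0.png",c["img"][...,::-1]); print(c["camera_matrix"],c["world_to_cam"])
    np.savez(f"pics/{n}0.npz",**c)
E
```

```text
pics
time_s 0.0
qpos [-1.32659246e+00  3.00495316e-01  1.52162059e+00  3.35761293e-06
  1.32068929e+00 -6.66173391e-02]
joint_vel [ 0.00064553  0.00058985 -0.00167738 -0.00138848 -0.00051607 -0.00041601]
tau [-8.33393233e-05 -5.31808519e+01 -3.52734196e+01  7.08281645e-02
  2.43591605e-02 -9.64658898e-05]
ee_pos [ 0.16813963 -0.52340181  0.22385632]
eef_rot [-1.57071237e+00  1.20963575e-03 -1.25997590e+00]
force [0.09196295 0.00223845 0.30549251]
moment [ 0.05157019 -0.0054987  -0.01150802]
grip_width 0.0942195320987115
[[421.60649146   0.         315.36893086]
 [  0.         421.60649146 200.83192907]
 [  0.           0.           1.        ]] [[-0.00878248 -0.99993418  0.00738314 -0.10282983]
 [ 0.99809658 -0.00831515  0.06110705 -0.62759671]
 [-0.06104163  0.00790576  0.99810391 -1.04454978]
 [ 0.          0.          0.          1.        ]]
[[437.26752672   0.         312.78823213]
 [  0.         437.26752672 201.02874451]
 [  0.           0.           1.        ]] [[ 9.99995489e-01 -7.74361308e-05 -3.00255982e-03 -6.18496209e-01]
 [ 2.23821438e-03  6.85845145e-01  7.27744067e-01 -2.14228242e-02]
 [ 2.00293739e-03 -7.27747505e-01  6.85842225e-01 -1.00585456e+00]
 [ 0.00000000e+00  0.00000000e+00  0.00000000e+00  1.00000000e+00]]
```

View pics/top0.png

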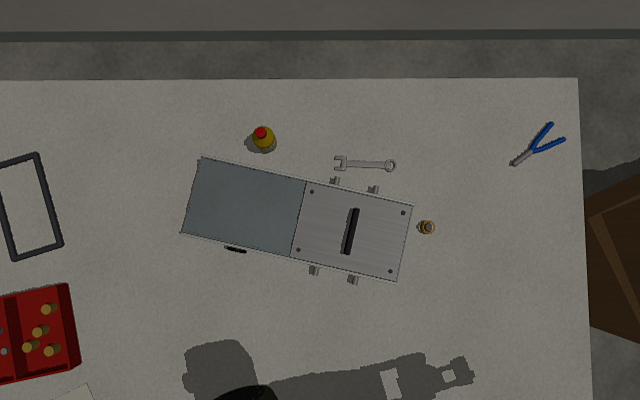

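View pics/side0.png

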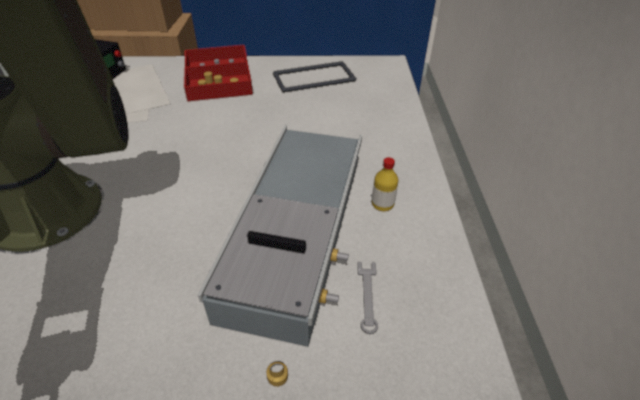

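The top view shows the box tilted, with the deck left, the cover right and the rib at about (350,231). The bottle is at (263,138), the wrench at (365,163) and the coupling at (427,227). The side view shows the rib at about (277,242). Next I measure the rib from both views and the outline of the box.

```bash
cat > h.py <<'E'
import numpy as np, cv2
def ray(c,u,v):
    K=c["camera_matrix"];T=c["world_to_cam"];R=T[:3,:3]
    d=np.array([(u-K[0,2])/K[0,0],-(v-K[1,2])/K[1,1],-1.0])
    return -R.T@T[:3,3], R.T@d
def onz(c,u,v,z):
    o,d=ray(c,u,v); return o+d*(z-o[2])/d[2]
def tri(c1,p1,c2,p2):
    o1,d1=ray(c1,*p1);o2,d2=ray(c2,*p2)
    s=np.linalg.lstsq(np.c_[d1,-d2],o2-o1,rcond=None)[0]
    a,b=o1+s[0]*d1,o2+s[1]*d2
    return (a+b)/2,np.linalg.norm(a-b)
def cloud(c):
    K=c["camera_matrix"];T=c["world_to_cam"];z=c["range_z"]
    v,u=np.mgrid[:z.shape[0],:z.shape[1]]
    p=np.stack([(u-K[0,2])/K[0,0]*z,-(v-K[1,2])/K[1,1]*z,-z],-1)
    P=(p-T[:3,3])@T[:3,:3]; P[z==0]=np.nan
    return P
def blob(m,box):
    k=np.zeros(m.shape,np.uint8);x0,y0,x1,y1=box;k[y0:y1,x0:x1]=m[y0:y1,x0:x1]
    cs,_=cv2.findContours(k,cv2.RETR_EXTERNAL,cv2.CHAIN_APPROX_NONE)
    return max(cs,key=cv2.contourArea)
E
python3 - <<'E'
import numpy as np,cv2; from h import *
t=dict(np.load("pics/top0.npz"));s=dict(np.load("pics/side0.npz"))
ct=blob((t["img"].max(2)<60),(330,195,375,265));cs=blob((s["img"].max(2)<45),(235,220,320,262))
rt=cv2.minAreaRect(ct);rs=cv2.minAreaRect(cs);print(rt,rs)
m=lambda c:np.array([cv2.moments(c)[k]/cv2.moments(c)["m00"] for k in("m10","m01")])
print("rib tri",tri(t,m(ct),s,m(cs)))
for p in cv2.boxPoints(rt): print("rib corner z.117",onz(t,*p,.117).round(4))
P=cloud(t)
z=P[...,2]
print("depth on rib",P[231,348:353],"plate",P[200:260:15,330,2],"deck",P[200,240])
# outline: pixels higher than 70mm
b=blob(((z>.07)&(z<.125)),(170,140,430,300)); r=cv2.minAreaRect(b); 
pts=P[...,:2][(z>.075)&(z<.1)]; pts=pts[(pts[:,0]>.4)&(pts[:,0]<.9)&(abs(pts[:,1])<.4)]
r2=cv2.minAreaRect((pts*1000).astype(np.float32)); print("box mm",r2,cv2.boxPoints(r2).round(1).tolist(),len(pts))
for n,(u,v) in dict(bottle=(263,138),wr1=(340,163),wr2=(391,166),coup=(427,227)).items(): print(n,P[v,u].round(3))
E
```

```text
((349.317626953125, 230.57058715820312), (10.629592895507812, 47.39930725097656), 12.528807640075684) ((276.1617126464844, 241.62188720703125), (58.15314483642578, 11.62027645111084), 10.437475204467773)
rib tri (array([ 0.55166649, -0.18598753,  0.10046996]), np.float64(0.0010903164189765904))
rib corner z.117 [ 0.5023 -0.1602  0.117 ]
rib corner z.117 [ 0.6076 -0.185   0.117 ]
rib corner z.117 [ 0.6021 -0.2087  0.117 ]
rib corner z.117 [ 0.4969 -0.1837  0.117 ]
depth on rib [[ 0.55097033 -0.18227031  0.105986  ]
 [ 0.55106835 -0.18365005  0.11670305]
 [ 0.55107638 -0.18570799  0.11925582]
 [ 0.55104133 -0.18811051  0.11791765]
 [ 0.55101978 -0.19040483  0.11779865]] plate [0.08837063 0.09155177 0.08730051 0.09630544] deck [0.62635735 0.07114957 0.08178436]
box mm ((630.1202392578125, -77.67459106445312), (521.2433471679688, 295.8660583496094), 76.41060638427734) [[425.1000061035156, -296.20001220703125], [712.7000122070312, -365.79998779296875], [835.0999755859375, 140.89999389648438], [547.5999755859375, 210.39999389648438]] 18239
bottle [0.769 0.013 0.108]
wr1 [nan nan nan]
wr2 [ 0.716 -0.304  0.005]
coup [ 0.558 -0.393  0.006]
```

Rib centre is (0.552, -0.186) and z is 0.100, against 0.104 in the text. The box measures 521 mm long and its yaw is about -0.235, so both agree. I'll go to a point behind the rib, turning the tool so tool x = box x and tool z = box y.

>>> jog_arm(
  targets=[
    [0, [-4, 0, 10], -0.14],
    [0, [-8, 0, 20], -0.28],
    [0, [-11, 1, 28], -0.42],
    [0, [-13, 1.5, 34], -0.56],
    [0, [-15, 2, 39], -0.7],
    [0, [-17, 2.4, 43], -0.84],
    [0, [-17.3, 2.4, 45], -0.98],
    [0, [-17.3, 2.4, 45], -1.025],
    [0, [-17.3, 2.4, 45], -1.025],
    [0, [-17.3, 2.4, 45], -1.025],
  ],
)

```text
time_s: 1.1
ee_pos: [0.5455, -0.2188, 0.1998]
eef_rot: [-1.57, 0.001, -0.233]
force: [-0.2, -0.2, 0.5]
grip_width: 0.0175
```

>>> jog_arm(
  targets=[
    [0, [0, 0, 0], 0],
    [0, [0, 0, 0], 0],
  ],
)

```text
time_s: 1.3
ee_pos: [0.5436, -0.221, 0.1999]
eef_rot: [-1.571, 0.001, -0.234]
force: [0.0, -0.8, -1.0]
grip_width: 0.0024
```

>>> jog_arm(
  targets=[
    [0, [0, 3, 0], 0],
    [0, [0, 6, 0], 0],
    [0, [0, 7.5, 0], 0],
    [0, [0, 8.3, 0], 0],
    [0, [0, 8.3, 0], 0],
    [0, [0, 8.3, 0], 0],
  ],
)

```text
time_s: 1.9
ee_pos: [0.5441, -0.2218, 0.1186]
eef_rot: [-1.571, -0.002, -0.235]
force: [0.3, -0.2, -0.3]
grip_width: 0.0007
```

```bash
python3 - <<'E'
from station import ctrl, optics
import cv2,numpy as np
a=optics.camera("top")["img"];b=optics.camera("side")["img"]
cv2.imwrite("pics/p1.png",np.hstack([cv2.resize(a[150:300,280:440],(400,375)),cv2.resize(b[150:340,190:390],(395,375))])[...,::-1])
E
```

```text
(no output)
```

View pics/p1.png

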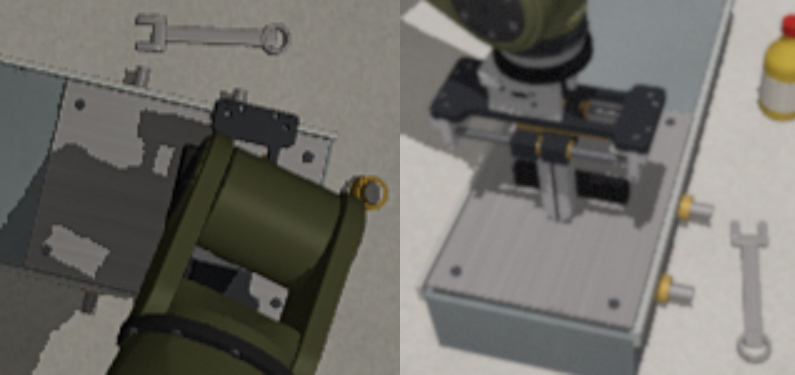

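The fingers stand centred behind the rib, just above the plate. Now the push along box +y (tool z).

>>> jog_arm(
  targets=[
    [0, [0, 0, 0.8], 0],
    [0, [0, 0, 1.4], 0],
    [0, [0, 0, 1.9], 0],
    [0, [0, 0, 2.4], 0],
    [0, [0, 0, 2.9], 0],
    [0, [0, 0, 3.5], 0],
    [0, [0, 0, 4.2], 0],
    [0, [0, 0, 5], 0],
    [0, [0, 0, 5.8], 0],
    [0, [0, 0, 6.6], 0],
  ],
)

```text
time_s: 3.0
ee_pos: [0.5593, -0.1564, 0.1175]
eef_rot: [-1.571, -0.0, -0.235]
force: [1.0, -4.3, 2.2]
grip_width: 0.0005
```

>>> jog_arm(
  targets=[
    [0, [0, 0, 0.8], 0],
    [0, [0, 0, 1.6], 0],
    [0, [0, 0, 2.4], 0],
    [0, [0, 0, 3.2], 0],
    [0, [0, 0, 4], 0],
    [0, [0, 0, 4.8], 0],
    [0, [0, 0, 5.6], 0],
    [0, [0, 0, 6.4], 0],
    [0, [0, 0, 7.2], 0],
    [0, [0, 0, 8], 0],
  ],
)

```text
time_s: 4.0
ee_pos: [0.5779, -0.0787, 0.1174]
eef_rot: [-1.571, 0.0, -0.235]
force: [1.8, -2.5, 1.4]
grip_width: 0.0002
```

>>> jog_arm(
  targets=[
    [0, [0, 0, 0.8], 0],
    [0, [0, 0, 1.6], 0],
    [0, [0, 0, 2.4], 0],
    [0, [0, 0, 3.2], 0],
    [0, [0, 0, 4], 0],
    [0, [0, 0, 4.8], 0],
    [0, [0, 0, 5.6], 0],
    [0, [0, 0, 6.4], 0],
    [0, [0, 0, 7.2], 0],
    [0, [0, 0, 8], 0],
  ],
)

```text
time_s: 5.0
ee_pos: [0.5965, -0.0009, 0.1174]
eef_rot: [-1.571, 0.0, -0.235]
force: [2.0, -4.3, 0.1]
grip_width: 0.0003
```

>>> jog_arm(
  targets=[
    [0, [0, 0, 0.6], 0],
    [0, [0, 0, 1.2], 0],
    [0, [0, 0, 1.8], 0],
    [0, [0, 0, 2.3], 0],
    [0, [0, 0, 2.7], 0],
    [0, [0, 0, 3.1], 0],
    [0, [0, 0, 3.4], 0],
    [0, [0, 0, 3.7], 0],
    [0, [0, 0, 3.9], 0],
    [0, [0, 0, 3.9], 0],
  ],
)

```text
time_s: 6.0
ee_pos: [0.6054, 0.0368, 0.1174]
eef_rot: [-1.57, 0.0, -0.235]
force: [-1.0, 1.0, 0.0]
grip_width: 0.0002
```

>>> jog_arm(
  targets=[
    [0, [0, 0, 0.2], 0],
    [0, [0, 0, 0.4], 0],
    [0, [0, 0, 0.6], 0],
    [0, [0, 0, 0.7], 0],
    [0, [0, 0, 0.8], 0],
    [0, [0, 0, 0.8], 0],
  ],
)

```text
time_s: 6.6
ee_pos: [0.6064, 0.041, 0.1173]
eef_rot: [-1.576, 0.002, -0.236]
force: [-9.4, -24.3, 5.5]
grip_width: 0.0005
```

>>> jog_arm(
  targets=[
    [0, [0, 0, 0.1], 0],
    [0, [0, 0, 0.2], 0],
    [0, [0, 0, 0.2], 0],
  ],
)

```text
time_s: 6.9
ee_pos: [0.6065, 0.0412, 0.1174]
eef_rot: [-1.579, 0.002, -0.237]
force: [-13.6, -35.6, 7.1]
grip_width: 0.0005
```

Hard stop reached: the force jumped to about 35 N at the expected place. Backing off, lifting and looking.

>>> jog_arm(
  targets=[
    [0, [0, 0, -1], 0],
    [0, [0, 0, -2.5], 0],
    [0, [0, 0, -2.5], 0],
    [0, [0, -3, -2.5], 0],
    [0, [0, -7, -2.5], 0],
    [0, [0, -9, -2.5], 0],
    [0, [0, -9, -2.5], 0],
  ],
)

```text
time_s: 7.6
ee_pos: [0.603, 0.0223, 0.2107]
eef_rot: [-1.569, -0.005, -0.235]
force: [0.3, 0.8, -0.9]
grip_width: 0.0
```

```bash
python3 - <<'E'
from station import ctrl, optics
import cv2,numpy as np
A=optics.camera("top");B=optics.camera("side");np.savez("pics/t2.npz",**A);np.savez("pics/s2.npz",**B);a=A["img"];b=B["img"]
cv2.imwrite("pics/p2.png",np.hstack([cv2.resize(a[140:300,240:440],(400,320)),cv2.resize(b[120:340,180:430],(395,348))[:320]])[...,::-1])
E
```

```text
(no output)
```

View pics/p2.png

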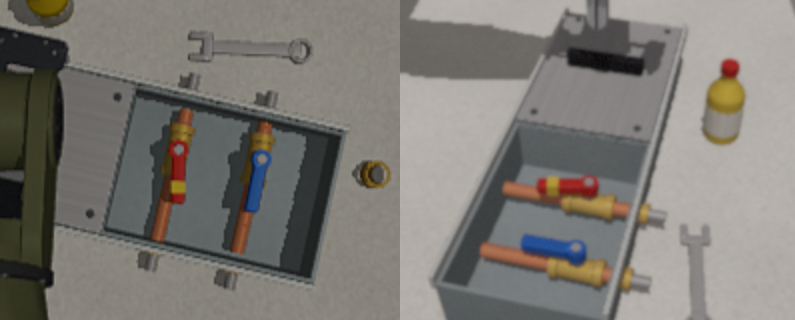

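The bay is open. Red is on the +60 pipe, with its hub at about (329,215) in the top image; blue is at about (370,218). Now I measure the handles from both views.

```bash
python3 - <<'E'
import numpy as np,cv2; from h import *
t=dict(np.load("pics/t2.npz"));s=dict(np.load("pics/s2.npz"))
def masks(c):
    h=cv2.cvtColor(c["img"],cv2.COLOR_RGB2HSV); H,S,V=[h[...,i] for i in range(3)]
    return dict(red=((H<5)|(H>174))&(S>150)&(V>70), yel=(H>22)&(H<34)&(S>150)&(V>90), blue=(H>105)&(H<125)&(S>120)&(V>70))
bt=(310,205,385,255); bs=(250,210,320,290)
mt,ms=masks(t),masks(s)
yaw=-.235;X=np.array([np.cos(yaw),np.sin(yaw)]);Y=np.array([-X[1],X[0]])
O=np.array([.551,-.187])
bx=lambda p:(np.r_[(p[:2]-O)@X,(p[:2]-O)@Y,p[2]]*1000).round(1)
cen=lambda m,b:(lambda c:np.array([cv2.moments(c)["m10"],cv2.moments(c)["m01"]])/cv2.moments(c)["m00"])(blob(m,b))
for k,b1,b2 in(("yel",(320,225,340,245),(255,225,300,250)),("blue",bt,bs)):
    p,e=tri(t,cen(mt[k],b1),s,cen(ms[k],b2)); print(k,p.round(4),"err",e.round(4),"box",bx(p))
for k,m in(("red",mt["red"]|mt["yel"]),("blue",mt["blue"])):
    b=(315,205,342,245) if k=="red" else (355,205,385,255)
    c=blob(m,b);W=np.array([onz(t,*q,.068)[:2] for q in c[:,0]])
    L=cv2.fitLine((W*1000).astype(np.float32),cv2.DIST_L2,0,.01,.01).ravel(); d=L[:2]*(-1 if L[:2]@X>0 else 1)
    pr=W@d; print(k,"rect",cv2.minAreaRect(c),"angle",np.degrees(np.arctan2(-d@Y,-d@X)).round(1),"tip",bx(np.r_[L[:2]*0+L[2:]/1000+d*(pr.max()-L[2:]@d/1000),.068]),"hubend",bx(np.r_[L[2:]/1000+d*(pr.min()-L[2:]@d/1000),.068]))
# bay walls: range of rim at top view
P=cloud(t); z=P[...,2]
pts=P[...,:2][(z>.075)&(z<.1)]; q=np.c_[(pts-O)@X,(pts-O)@Y]*1000
for y0 in(-80,-20,20,80): r=q[(abs(q[:,1]-y0)<8)&(abs(q[:,0])<110)];print(y0,r[:,0].min().round(),r[:,0].max().round())
r=q[(abs(q[:,0])<60)]; print("ends",r[r[:,1]<-60][:,1].min(),r[r[:,1]>60][:,1].min())
E
```

```text
yel [ 0.5462 -0.1387  0.0604] err 0.0005 box [-15.9  45.8  60.4]
blue [ 0.5553 -0.2354  0.0621] err 0.0013 box [ 15.5 -46.1  62.1]
red rect ((329.5, 219.5), (9.0, 19.0), 0.0) angle 9.6 tip [-7.  48.5 68. ] hubend [38.3 56.1 68. ]
blue rect ((369.03900146484375, 230.2007598876953), (9.18308162689209, 30.65338706970215), 7.431407928466797) angle 1.7 tip [-24.7 -46.6  68. ] hubend [ 49.1 -44.4  68. ]
-80 -96.0 99.0
-20 -96.0 99.0
20 -96.0 99.0
80 -96.0 99.0
ends -135.4862847723067 120.82201717650952
```

Box origin error is about 4 mm in y (walls at -135 and +121). In my frame the red hub is at about (25,56) mm at roughly 0.2 rad, with the band height 60.4 mm as expected. Entering the bay at about (-22,80) on the +y side of the handle.

>>> jog_arm(
  targets=[
    [0, [-1, 0, -4], 0],
    [0, [-2, 0, -8], 0],
    [0, [-2.4, 0, -12], 0],
    [0, [-2.4, 0, -13.5], 0],
    [0, [-2.4, 0, -13.5], 0],
    [0, [-2.4, 2, -13.5], 0],
    [0, [-2.4, 5, -13.5], 0],
    [0, [-2.4, 8, -13.5], 0],
    [0, [-2.4, 8, -13.5], 0],
  ],
)

```text
time_s: 8.6
ee_pos: [0.5457, -0.102, 0.1233]
eef_rot: [-1.57, 0.007, -0.234]
force: [0.5, 0.1, 0.3]
grip_width: 0.0005
```

```bash
python3 - <<'E'
from station import ctrl, optics
import cv2,numpy as np
print(ctrl.get_obs()["ee_pos"])
A=optics.camera("top");B=optics.camera("side");a=A["img"];b=B["img"]
cv2.imwrite("pics/p3.png",np.hstack([cv2.resize(a[140:300,240:440],(400,320)),cv2.resize(b[160:310,210:380],(395,348))[:320]])[...,::-1])
E
```

```text
[ 0.54567722 -0.10203791  0.12326467]
```

View pics/p3.png

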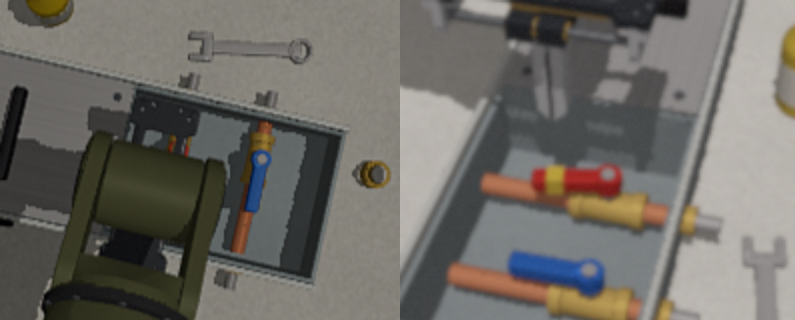

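>>> jog_arm(
  targets=[
    [0, [0, 1.5, 0], 0],
    [0, [0, 3, 0], 0],
    [0, [0, 4, 0], 0],
    [0, [0, 4.6, 0], 0],
    [0, [0, 4.6, 0], 0],
    [0, [0, 4.6, 0], 0],
    [0, [0, 4.6, 0], 0],
  ],
)

```text
time_s: 9.4
ee_pos: [0.5475, -0.1039, 0.0822]
eef_rot: [-1.571, -0.001, -0.235]
force: [-0.5, -0.3, -1.1]
grip_width: 0.0005
```

>>> jog_arm(
  targets=[
    [0, [0, 0.4, 0], 0],
    [0, [0, 0.8, 0], 0],
    [0, [0, 0.8, -0.6], 0],
    [0, [0, 0.8, -1.2], 0],
    [0, [-0.1, 0.8, -1.7], 0],
    [0, [-0.1, 0.8, -2.1], 0],
    [0, [-0.2, 0.8, -2.5], 0],
    [0, [-0.2, 0.8, -2.9], 0],
    [0, [-0.2, 0.8, -3.2], 0],
    [0, [-0.2, 0.8, -3.2], 0],
  ],
)

```text
time_s: 10.4
ee_pos: [0.5376, -0.1349, 0.0734]
eef_rot: [-1.571, 0.0, -0.235]
force: [-0.5, 2.0, -0.0]
grip_width: 0.0004
```

>>> jog_arm(
  targets=[
    [0, [0, 0, -0.4], 0],
    [0, [0.1, 0, -0.9], 0],
    [0, [0.3, 0, -1.4], 0],
    [0, [0.5, 0, -1.8], 0],
    [0, [0.8, 0, -2.3], 0],
    [0, [1.2, 0, -2.7], 0],
    [0, [1.6, 0, -3.05], 0],
    [0, [2.1, 0, -3.4], 0],
    [0, [2.5, 0, -3.6], 0],
    [0, [2.7, 0, -3.7], 0],
  ],
)

```text
time_s: 11.4
ee_pos: [0.5557, -0.1771, 0.0733]
eef_rot: [-1.571, 0.0, -0.235]
force: [-1.6, 2.2, -0.2]
grip_width: 0.0006
```

>>> jog_arm(
  targets=[
    [0, [0.2, 0, -0.1], 0],
    [0, [0.4, 0, -0.1], 0],
    [0, [0.6, 0, -0.1], 0],
    [0, [0.6, 0, -0.1], 0],
    [0, [0.6, 0, -0.1], 0],
  ],
)

```text
time_s: 11.9
ee_pos: [0.5607, -0.1794, 0.0734]
eef_rot: [-1.571, 0.001, -0.235]
force: [-4.4, -0.4, 0.5]
grip_width: 0.0004
```

```bash
python3 - <<'E'
from station import ctrl
o=ctrl.get_obs();print(o["ee_pos"],o["force"])
E
```

```text
[ 0.56071962 -0.17941723  0.07338103] [-4.37361185 -0.40795595  0.47906587]
```

Force still only friction-sized; pushing on in small steps.

>>> jog_arm(
  targets=[
    [0, [0.2, 0, 0], 0],
    [0, [0.4, 0, 0], 0],
    [0, [0.4, 0, 0], 0],
    [0, [0.4, 0, 0], 0],
  ],
)

```text
time_s: 12.3
ee_pos: [0.5616, -0.1798, 0.073]
eef_rot: [-1.571, 0.009, -0.235]
force: [-29.6, 3.2, 14.9]
grip_width: 0.0002
```

>>> jog_arm(
  targets=[
    [0, [0.1, 0, 0], 0],
    [0, [0.2, 0, 0], 0],
    [0, [0.2, 0, 0], 0],
    [0, [0.2, 0, 0], 0],
  ],
)

```text
time_s: 12.7
ee_pos: [0.562, -0.1799, 0.0728]
eef_rot: [-1.571, 0.014, -0.235]
force: [-41.8, 5.8, 22.8]
grip_width: 0.0003
```

Stop reached: 30 to 40 N with almost no motion. Withdraw sideways, then up, then well clear.

>>> jog_arm(
  targets=[
    [0, [-1, 0, 0], 0],
    [0, [-2, 0, 0], 0],
    [0, [-3, 0, 0], 0],
    [0, [-3, 0, 0], 0],
    [0, [-3, -3, 0], 0],
    [0, [-3, -7, 0], 0],
    [0, [-3, -11, 0], 0],
    [0, [-3, -15, 0], 0],
    [0, [-3, -17, 0], 0],
    [0, [-3, -17, 0], 0],
  ],
)

```text
time_s: 13.7
ee_pos: [0.5391, -0.174, 0.2469]
eef_rot: [-1.572, -0.006, -0.235]
force: [0.0, -0.4, -0.7]
grip_width: 0.0006
```

>>> jog_arm(
  targets=[
    [0, [-4, 0, -5], 0],
    [0, [-8, 0, -10], 0],
    [0, [-12, 0, -15], 0],
    [0, [-16, 0, -20], 0],
    [0, [-18, 0, -25], 0],
    [0, [-18, 0, -28], 0],
    [0, [-18, 0, -28], 0],
    [0, [-18, 0, -28], 0],
    [0, [-18, 0, -28], 0],
  ],
)

```text
time_s: 14.6
ee_pos: [0.2972, -0.4042, 0.2425]
eef_rot: [-1.57, 0.001, -0.236]
force: [-0.6, 0.1, -0.6]
grip_width: 0.0006
```

```bash
python3 - <<'E'
from station import ctrl, optics
import cv2,numpy as np; from h import *
print(ctrl.get_obs()["ee_pos"],ctrl.get_obs()["force"])
A=optics.camera("top");B=optics.camera("side");a=A["img"];b=B["img"]
h=cv2.cvtColor(a,cv2.COLOR_RGB2HSV); H,S,V=[h[...,i] for i in range(3)]
c=blob((((H<5)|(H>174))&(S>150)&(V>70))|((H>22)&(H<34)&(S>150)&(V>90)),(315,200,362,245))
W=np.array([onz(A,*q,.068)[:2]*1000 for q in c[:,0]],np.float32)
d=cv2.fitLine(W,cv2.DIST_L2,0,.01,.01).ravel()[:2]; d*=-np.sign(d[1])
an=np.arctan2(d[1],d[0])+.235; print("red angle",an+np.pi if an<0 else an, "rect",cv2.minAreaRect(W))
r=cv2.minAreaRect(blob(a.max(2)<60,(230,170,275,250)));print("rib px",r,onz(A,*r[0],.117))
cv2.imwrite("pics/p4.png",np.hstack([cv2.resize(a[110:300,170:440],(400,281)),cv2.resize(b[120:340,180:430],(395,348))[:281]])[...,::-1])
E
```

```text
[ 0.29719829 -0.40421058  0.24246762] [-0.56521767  0.05108921 -0.56553401]
red angle 1.5800058 rect ((586.8255615234375, -167.0497283935547), (74.03992462158203, 24.483999252319336), 81.65692901611328)
rib px ((244.05984497070312, 206.37814331054688), (9.129501342773438, 47.767906188964844), 13.626995086669922) [0.60938295 0.05582276 0.117     ]
```

View pics/p4.png

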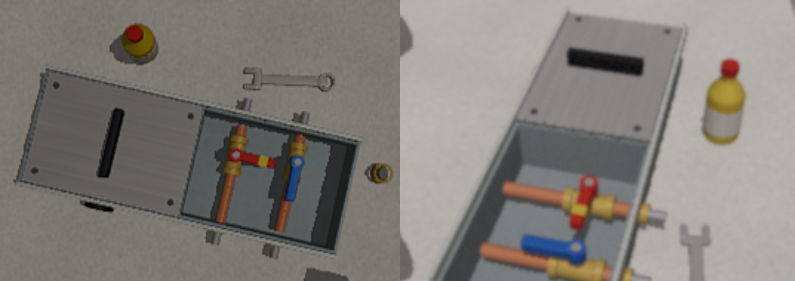

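The cover is over the deck with no deck showing. Red is crosswise at about 1.58 rad, blue lies along its pipe, and the bottle, wrench and coupling look unmoved. The arm is clear, so I'm handing in.

```bash
python3 -c "
from station import ctrl
print(ctrl.hand_in())"
```

```text
the job is handed in; nothing more can be done
None
```

The air line is shut off and the job is handed in, at about 15 s of the 51 s allowed. I pushed the cover to its end stop by the rib with closed fingers. Then I swung the red handle round to its stop from its +y side, and moved the arm clear.

**Last checks**
- **Cover:** it met a hard stop at about 38 N, with no deck left showing. In the top image the rib moved about 247 mm, against 255 mm nominal and 240 mm required. That reading should be low, because the camera saw the rib's side faces in both pictures. I did not measure the cover's height afterwards; it looked flat on its guides.
- **Red handle:** it measured about 1.58 rad and met a hard stop. The wrist force was about 48 N there, below the 120 N limit. Only the fingers were pushing, so I took the 40 N limit on the arm and gripper body as not applying.
- **Blue handle:** it still lies along its pipe in the last picture. I measured it at about 0.03 rad before pushing red, and only checked it by eye afterwards.
- **Bottle, wrench and coupling:** they stand and lie where they were, checked by eye only.
- **Robot:** it is clear of everything, and the wrist force reads close to zero.

**Disagreement:** the box origin I took from the rib was about 4 mm off along the box's y, judged by its end walls. I allowed for this in the handle push.

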